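# Find the loose bottle cap by its breakaway torque

## Task

Check the caps of all three amber bottles in the white rack: turn each clockwise, feeling the torque, until it just gives, so that its white line stays a few degrees (no more than ten) past the bottle's line, then let it go. A sound cap gives at about 0.5 N m; once you have found the bottle whose cap gives at only about half of that, stand it upright in the yellow tray. Leave the sound bottles in the rack and the things around alone.

Things in the scene. Friction and masses are not known exactly. Their poses are not given: they have to be found in the camera images.
- bottle_a_mid (a point): square amber glass bottle, 64 x 64 x 94 mm body, 148 mm tall over the cap, 0.3 to 0.5 kg, standing loose in a rack pocket with 1 mm play each side. Site on the upright axis, 74 mm above the bottle's underside; z up, x and y square to the body's sides. All three bottles look the same
- bottle_b_mid (a point): square amber glass bottle, 64 x 64 x 94 mm body, 148 mm tall over the cap, 0.3 to 0.5 kg, standing loose in a rack pocket with 1 mm play each side. Site on the upright axis, 74 mm above the bottle's underside; z up, x and y square to the body's sides. All three bottles look the same
- bottle_c_mid (a point): square amber glass bottle, 64 x 64 x 94 mm body, 148 mm tall over the cap, 0.3 to 0.5 kg, standing loose in a rack pocket with 1 mm play each side. Site on the upright axis, 74 mm above the bottle's underside; z up, x and y square to the body's sides. All three bottles look the same
- cap_a_mid (a point): dark blue ribbed screw cap, 54 mm diameter, 27 mm high. Site at its centre (half-way up); z up, x to its white line. 20 mm free below its rim for fingertips. Tightens clockwise seen from above. Turned, it first winds up springily on its liner, torque rising, by 0.05 to 0.35 rad as the liner is stiff or soft; when it gives, torque stays level. Let go, the wind-up springs back, the slip stays
- cap_b_mid (a point): dark blue ribbed screw cap, 54 mm diameter, 27 mm high. Site at its centre (half-way up); z up, x to its white line. 20 mm free below its rim for fingertips. Tightens clockwise seen from above. Turned, it first winds up springily on its liner, torque rising, by 0.05 to 0.35 rad as the liner is stiff or soft; when it gives, torque stays level. Let go, the wind-up springs back, the slip stays
- cap_c_mid (a point): dark blue ribbed screw cap, 54 mm diameter, 27 mm high. Site at its centre (half-way up); z up, x to its white line. 20 mm free below its rim for fingertips. Tightens clockwise seen from above. Turned, it first winds up springily on its liner, torque rising, by 0.05 to 0.35 rad as the liner is stiff or soft; when it gives, torque stays level. Let go, the wind-up springs back, the slip stays
- mark_a (a point): outer upper edge of the cap where its white witness line crosses, 27 mm from the cap's axis; at the start this line lies over the white line on the bottle's shoulder, on the bottle's +x side (all three the same, so it does not show which cap is loose)
- mark_b (a point): outer upper edge of the cap where its white witness line crosses, 27 mm from the cap's axis; at the start this line lies over the white line on the bottle's shoulder, on the bottle's +x side (all three the same, so it does not show which cap is loose)
- mark_c (a point): outer upper edge of the cap where its white witness line crosses, 27 mm from the cap's axis; at the start this line lies over the white line on the bottle's shoulder, on the bottle's +x side (all three the same, so it does not show which cap is loose)
- rack: fixed white bottle rack, 100 x 320 x 46 mm, origin under its centre, its long side along its y axis; three square pockets at y = -105, 0 and +105 mm, 66 mm wide and 36 mm deep (floor 10 mm above the bench), which keep a bottle from turning after about 2 degrees of play (scraping round in that play already takes up to 0.16 N m)
- tray_in (a point): centre of the inner floor (4 mm above the bench) of a fixed open yellow tray, 200 x 160 x 35 mm outside along its x and y axes, 4 mm walls, for bottles to be rechecked
- beaker_rim (a point): centre of the mouth of an empty glass beaker, 68 mm diameter, 85 mm tall; leave alone
- dish: closed glass dish lying flat, 90 mm diameter, 16 mm high, origin under its centre; leave alone
- slidebox: closed blue slide box, 87 x 102 x 34 mm, origin under its centre; leave alone

How it is judged:
At the end, for the whole second after the job is handed in: Each cap's white line stays 1.5 to 10.8 degrees clockwise past its bottle's; the bottle with the loose cap (which sits 0.4 mm up its thread, too little to see) stands upright within 4.5 degrees on the yellow tray's floor, the two sound ones in pockets of the rack (y of mark_a in the frame of bottle_a_mid between -0.0051 and -0.0007 m and angle between each of bottle_a_mid, bottle_b_mid, bottle_c_mid's own z axis and vertical below 0.08 rad and ((z of mark_a in the frame of bottle_a_mid above 0.0742 m and x of bottle_a_mid in the frame of tray_in between -0.066 and 0.066 m and y of bottle_a_mid in the frame of tray_in between -0.046 and 0.046 m and height (world z) of bottle_a_mid below 0.083 m) or (z of mark_a in the frame of bottle_a_mid below 0.0742 m and x of bottle_a_mid in the frame of rack between -0.01 and 0.01 m and y of bottle_a_mid in the frame of rack between -0.12 and 0.12 m and height (world z) of bottle_a_mid below 0.09 m)) and y of mark_b in the frame of bottle_b_mid between -0.0051 and -0.0007 m and ((z of mark_b in the frame of bottle_b_mid above 0.0742 m and x of bottle_b_mid in the frame of tray_in between -0.066 and 0.066 m and y of bottle_b_mid in the frame of tray_in between -0.046 and 0.046 m and height (world z) of bottle_b_mid below 0.083 m) or (z of mark_b in the frame of bottle_b_mid below 0.0742 m and x of bottle_b_mid in the frame of rack between -0.01 and 0.01 m and y of bottle_b_mid in the frame of rack between -0.12 and 0.12 m and height (world z) of bottle_b_mid below 0.09 m)) and y of mark_c in the frame of bottle_c_mid between -0.0051 and -0.0007 m and ((z of mark_c in the frame of bottle_c_mid above 0.0742 m and x of bottle_c_mid in the frame of tray_in between -0.066 and 0.066 m and y of bottle_c_mid in the frame of tray_in between -0.046 and 0.046 m and height (world z) of bottle_c_mid below 0.083 m) or (z of mark_c in the frame of bottle_c_mid below 0.0742 m and x of bottle_c_mid in the frame of rack between -0.01 and 0.01 m and y of bottle_c_mid in the frame of rack between -0.12 and 0.12 m and height (world z) of bottle_c_mid below 0.09 m))); the robot touches nothing.
It fails at once if a bottle is taken out of its pocket before its cap has been turned past the point of giving ((height (world z) of bottle_a_mid above 0.105 m and y of mark_a in the frame of bottle_a_mid above -0.0007 m) or (height (world z) of bottle_b_mid above 0.105 m and y of mark_b in the frame of bottle_b_mid above -0.0007 m) or (height (world z) of bottle_c_mid above 0.105 m and y of mark_c in the frame of bottle_c_mid above -0.0007 m)).
It fails at once if a sound bottle is lifted out of its pocket ((height (world z) of bottle_a_mid above 0.125 m and z of mark_a in the frame of bottle_a_mid below 0.0742 m) or (height (world z) of bottle_b_mid above 0.125 m and z of mark_b in the frame of bottle_b_mid below 0.0742 m) or (height (world z) of bottle_c_mid above 0.125 m and z of mark_c in the frame of bottle_c_mid below 0.0742 m)).
It fails at once if the beaker, dish or slide box is moved by more than 30 mm (distance of any of beaker_rim, dish, slidebox from where it was at the start of the episode above 0.03 m).
It also fails if it takes over 72 s, if anything falls off the work surface, if the arm or the gripper's body presses on something with over 40 N, if the wrist force passes 120 N, or if a joint passes its speed limit or range.

## Robot

A 6-joint arm with a two-finger parallel gripper is mounted at the origin on the work surface. World frame = base frame: x ahead of the robot, y to its left, z up, the work surface at z = 0. Lengths are in m, angles in rad, forces in N, time in s.
With the tool pointing down it reaches from about 0.35 to 0.975 m from the base axis. Payload 4.9 kg.
Tool frame: the origin (TCP) lies at the very end of the fingers, on their centre line; the grasp point (between the pads) lies 19 mm behind it; z points along the fingers, y is the line along which they close (so a half turn about z gives the same grasp; the last joint's range is limited). The gripper opens to 85 mm and grips with 20 to 120 N. Pads are 22 mm wide; open, the fingers measure 114 mm over their backs; the gripper's body (76 mm by 85 mm) begins 54 mm behind the grasp point. The pads swing forward as they close: fully open they stand 13 mm farther back than shut.
Start: joints at [-1.38, 0.053, 1.613, -0, 1.476, -0.119], TCP at [0.191, -0.595, 0.231] pointing down, gripper open.
Joint ranges: [-3.01, 3.01], [-1.01, 2.22], [0.06, 2.58], [-1.02, 4.17], [0.09, 2.62], [-3.14, 3.14]. Speed limits (rad/s): [2.57, 2.57, 3.14, 3.14, 3.14, 3.14].

## Interface

Orientations are given as a rotation vector (axis times angle).
In Python, from station import ctrl gives the robot as it stands.
- The arm moves only by the shell command python3 -m crank 'ROWS' [OPENING] [FORCE]. ROWS is text: rows parted by semicolons, each of 4 numbers parted by spaces: the shift along the world's x, y, z in units of 0.5 m (1.0 is 0.5 m), then the turn about the world's z in units of 90 degrees (1.0 is 90 degrees). In form: x y z turn; .... A call has exactly 5 rows; each row shifts and turns the commanded pose from where the row before left it; what a row does not reach is not made up. A row lasts 1/12 s, in which the tool goes at most 41.7 mm and 7.16 degrees, less where a joint would pass 70% of its speed; a pose out of reach is approached as far as the arm can. A call with a number of a shift or a turn outside -1 to 1 is refused whole. A call with a gripper value outside its range is refused whole. OPENING is the opening in per cent of the stroke, from 0 (shut) to 100 (fully open), set as the call begins (- or left out, the last holds). The fingers move at their own pace and stop on an object; FORCE is the grip in N (left out, the last holds). Time passes only in rows, so rows that do not move let the fingers close, or fill a call up. It gives the time, the measured TCP pose, the force, the opening and the grip force at its end, in the units of the state.
- ctrl.get_obs(): the state, without advancing time (a new reading comes with each control period).
- ctrl.get_image(name): name is "side" or "top"; returns (picture, depth): 384x512x3 uint8, red, green, blue; 384x512 float32, m along the optical axis (not along the pixel's ray), 0 where there is no reading.
- ctrl.get_calibration(name): a dict with "fx", "fy", "cx", "cy" (pixels), "extrinsics" (4x4, takes a point from world to camera coordinates). Camera axes: x right, y down, z forward; pixel columns grow to the right and rows downward; lengths in m; the calibration is good to about 2 mm. A picture is of the moment at which its call begins. get_calibration takes no time and is no camera call.
- ctrl.finish_job(): hands the job in; it is judged then, once.
The state is a dict: "t": time; "q": joint angles; "dq": joint speeds; "effort": joint torques, N m; "tool_pos": TCP position; "tool_rot": TCP orientation; "contact_force": force on the tool from outside, world axes, zero at the start; "wrist_torque": the same for the moment, N m; "opening": finger opening in m; "grip_force": force on a finger pad.
Only numpy, scipy, OpenCV 4.12 (cv2) and the standard library are available. Lean on these libraries where they do the work, as an engineer would, in place of code of your own. Each camera call takes 0.05 s, during which the arm holds its last target. There are 200 camera calls.

## Working session

There is one attempt and no reset: what is moved stays moved. The work goes in short steps, Python scripts to look and compute and a shell command to move; the robot and the scene stay as the last step left them, time stands still between calls to the robot, and variables do not carry over. Pictures are saved under pics/ and viewed, at most 10 in all, crops included, and the job is handed in when it is done.

```bash
ls; mkdir -p pics; cat > h.py <<'E'
import numpy as np, cv2
from station import ctrl
def grab(n):
    im,d=ctrl.get_image(n); c=ctrl.get_calibration(n); return im,d,c
def cast(c,u,v,z):
    E=np.array(c["extrinsics"]);R,t=E[:3,:3],E[:3,3]
    o=-R.T@t; r=R.T@np.array([(u-c["cx"])/c["fx"],(v-c["cy"])/c["fy"],1.])
    return o+r*(z-o[2])/r[2]
def proj(c,p):
    E=np.array(c["extrinsics"]);q=E[:3,:3]@np.array(p)+E[:3,3]
    return np.array([c["fx"]*q[0]/q[2]+c["cx"],c["fy"]*q[1]/q[2]+c["cy"]])
E
python3 - <<'E'
from h import *
for n in("top","side"):
    im,d,c=grab(n); cv2.imwrite(f"pics/{n}0.png",im[:,:,::-1]); np.savez(f"{n}0.npz",im=im,d=d)
    E=np.array(c["extrinsics"]);print(n,c["fx"],-E[:3,:3].T@E[:3,3],E[:3,:3].round(2).tolist())
print(ctrl.get_obs())
E
```

```text
pics
top 387.25269371032755 [0.52737325 0.01382216 0.88657637] [[0.01, -1.0, 0.01], [-0.99, -0.01, -0.12], [0.12, -0.01, -0.99]]
side 434.76208352269686 [ 0.44113937 -0.82059432  0.72677006] [[0.97, -0.23, -0.01], [-0.14, -0.57, -0.81], [0.18, 0.79, -0.59]]
{'t': 0.1, 'q': array([-1.37998538e+00,  5.33109209e-02,  1.61417772e+00, -3.51087378e-05,
        1.47601664e+00, -1.18984322e-01]), 'dq': array([ 0.00050878, -0.00225982, -0.0026811 ,  0.00029787,  0.00157581,
       -0.0006561 ]), 'effort': array([ 1.10144778e-03, -3.94903135e+01, -3.71362209e+01, -7.81848416e-05,
        3.88984787e-03, -1.91357351e-06]), 'tool_pos': array([ 0.19042967, -0.59467545,  0.23016096]), 'tool_rot': array([-3.10209132e+00, -4.84392155e-01,  1.62634418e-04]), 'contact_force': array([ 0.18575552, -0.12840881,  0.00058805]), 'wrist_torque': array([ 0.02375007, -0.0065039 , -0.00556053]), 'grip_force': 0.0, 'opening': 0.08555254181966088}
```

View pics/top0.png

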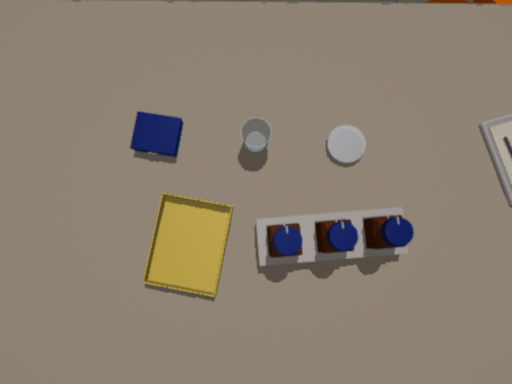

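View pics/side0.png

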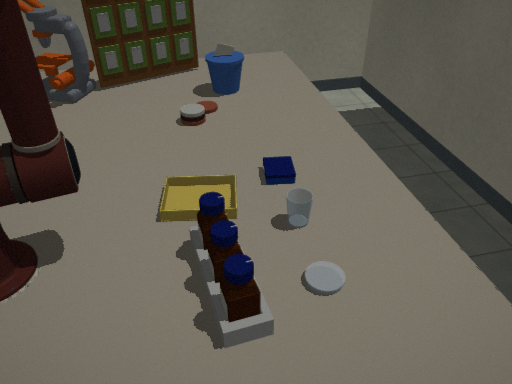

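Top view: the three caps are at about (288,241), (343,236) and (398,232) with their lines towards +x. The tray is at (190,245), clear of the beaker, dish and slide box. Next I'll locate them.

```bash
cat > loc.py <<'E'
from h import *
def caps(n,im,c,z):
    hsv=cv2.cvtColor(im,cv2.COLOR_RGB2HSV); return hsv
for n in("top","side"):
    f=np.load(f"{n}0.npz");im,d=f["im"],f["d"];c=ctrl.get_calibration(n)
    E=np.array(c["extrinsics"]);v,u=np.mgrid[:384,:512]
    P=np.stack([(u-c["cx"])/c["fx"]*d,(v-c["cy"])/c["fy"]*d,d],-1)
    W=(P-E[:3,3])@E[:3,:3]
    hsv=cv2.cvtColor(im,cv2.COLOR_RGB2HSV)
    blue=(hsv[...,0]>110)&(hsv[...,0]<130)&(hsv[...,1]>120)
    m=(d>0)&(abs(W[...,2]-.158)<.006)&(W[...,0]>.3)&(W[...,0]<.8)&(abs(W[...,1])<.6)
    k,l,s,ce=cv2.connectedComponentsWithStats(m.astype(np.uint8))
    for i in range(1,k):
        if s[i,4]>60:
            cn=max(cv2.findContours((l==i).astype(np.uint8),0,1)[0],key=len)
            pts=np.array([cast(c,*p[0],.158)[:2] for p in cn],np.float32)
            (x,y),r=cv2.minEnclosingCircle(pts)
            print(n,"cap",s[i,4],"medz",np.median(W[l==i,2]).round(4),W[l==i].mean(0).round(4),(round(x,4),round(y,4),round(r,4)),"ray cen",cast(c,*ce[i],.158).round(4))
    ye=((hsv[...,0]>18)&(hsv[...,0]<32)&(hsv[...,1]>170)&(W[...,0]<.8)&(W[...,2]<.06)).astype(np.uint8)
    k,l,s,ce=cv2.connectedComponentsWithStats(ye);i=1+s[1:,4].argmax()
    cn=max(cv2.findContours((l==i).astype(np.uint8),0,1)[0],key=len)
    pts=np.array([cast(c,*p[0],.03)[:2] for p in cn],np.float32);print(n,"tray",cv2.minAreaRect(pts))
    if n=="top":
        wh=((hsv[...,1]<50)&(hsv[...,2]>110)&(abs(W[...,2]-.046)<.008)&(W[...,0]<.7)).astype(np.uint8)
        pts=W[wh>0][:,:2].astype(np.float32);print("rack",len(pts),cv2.minAreaRect(pts))
E
python3 loc.py; which crank; python3 -m crank 2>&1 | head
```

```text
top cap 684 medz 0.1593 [ 0.5375 -0.261   0.1591] (0.5371, -0.2615, 0.0285) ray cen [ 0.5374 -0.2614  0.158 ]
top cap 677 medz 0.1593 [ 0.5288 -0.1569  0.1592] (0.5286, -0.1574, 0.0278) ray cen [ 0.5288 -0.1572  0.158 ]
top cap 672 medz 0.1599 [ 0.5198 -0.0532  0.1598] (0.5197, -0.0534, 0.0277) ray cen [ 0.5198 -0.0534  0.158 ]
invalid inputTraceback (most recent call last):
  File "loc.py", line 20, in <module>
    k,l,s,ce=cv2.connectedComponentsWithStats(ye);i=1+s[1:,4].argmax()
                                                      ~~~~~~~~~~~~~~^^
ValueError: attempt to get argmax of an empty sequence
which: no crank in (/usr/local/sbin:/usr/local/bin:/usr/sbin:/usr/bin:/sbin:/bin)
```

```bash
sed -i 's/hsv\[...,0\]>18)&(hsv\[...,0\]<32)&(hsv\[...,1\]>170)/hsv[...,0]>14)\&(hsv[...,0]<34)\&(hsv[...,1]>140)\&(hsv[...,2]>60)/' loc.py; python3 loc.py | grep -v cap; python3 - <<'E'
import numpy as np
f=np.load("top0.npz");print(f["im"][245,190],f["d"][245,190])
E
```

```text
top tray ((0.5105456113815308, 0.15354076027870178), (0.1601349115371704, 0.19896875321865082), 79.56063842773438)
rack 2414 ((0.5289851427078247, -0.1583557426929474), (0.09998219460248947, 0.3205561637878418), 5.027903079986572)
side tray ((0.5046877264976501, 0.13934054970741272), (0.1988920122385025, 0.19891393184661865), 79.8731460571289)
[183 158  72] 0.87168694
```

```bash
cat > st.py <<'E'
from h import *
from scipy.spatial.transform import Rotation as R
o=ctrl.get_obs();y=R.from_rotvec(o["tool_rot"]).as_matrix()[:,1]
a=np.degrees(np.arctan2(y[1],y[0]));a=(a+90)%180-90
print("t%.2f"%o["t"],"p",(o["tool_pos"]*1000).round(1),"psi %.2f"%a,"F",o["contact_force"].round(1),"T",o["wrist_torque"].round(3),"op %.1f grip %.0f"%(o["opening"]*1e3,o["grip_force"]),"q6 %.2f"%o["q"][5])
E
python3 -m crank '.0463 .0444 0 .0645;.0463 .0444 0 .0645;.0463 .0444 0 .0645;.0463 .0444 0 .0645;.0463 .0444 0 .0645' 100 60
python3 -m crank '.0463 .0444 0 .0645;.0463 .0444 0 .0645;.0463 .0444 0 .0645;.0463 .0444 0 .0645;.0463 .0444 0 .0645'
python3 -m crank '.0463 .0444 0 .0645;.0463 .0444 0 .0645;.0463 .0444 0 .0645;.0463 .0444 0 .0645;.0463 .0444 0 .0645'
python3 st.py
```

```text
t: 0.52
tool_pos: [0.3069, -0.4828, 0.2306]
tool_rot: [-2.88, -1.253, -0.0]
contact_force: [0.4, 0.4, 0.7]
opening: 0.0857
grip_force: 0.0
t: 0.93
tool_pos: [0.4228, -0.3717, 0.2308]
tool_rot: [-2.474, -1.935, 0.0]
contact_force: [-0.8, -0.1, -0.4]
opening: 0.0853
grip_force: 0.0
t: 1.35
tool_pos: [0.5385, -0.2607, 0.2307]
tool_rot: [-1.909, -2.494, 0.0]
contact_force: [-0.7, -0.1, -0.4]
opening: 0.0855
grip_force: 0.0
t1.35 p [ 538.5 -260.7  230.7] psi 15.12 F [-0.7 -0.1 -0.4] T [-0.061 -0.006  0.018] op 85.5 grip 0 q6 -0.84
```

```bash

python3 -m crank '-.003 -.001 -.043 0;0 0 -.043 0;0 0 -.043 0;0 0 -.043 0;0 0 -.043 0' >/dev/null
python3 -m crank '0 0 0 0;0 0 0 0;0 0 0 0;0 0 0 0;0 0 0 0' 0 60 >/dev/null
python3 st.py
python3 -m crank '0 0 0 0;0 0 0 0;0 0 0 0;0 0 0 0;0 0 0 0' >/dev/null
python3 st.py
```

```text
t2.18 p [ 536.8 -263.1  125. ] psi 14.82 F [ 1.4 -0.4 -1.8] T [-0.046 -0.165 -0.007] op 52.5 grip 63 q6 -0.84
t2.60 p [ 537.  -263.1  124.9] psi 14.83 F [1.  0.  2.7] T [-0.001 -0.206 -0.003] op 53.0 grip 64 q6 -0.84
```

```bash

python3 -m crank '0 0 0 -.004;0 0 0 -.004;0 0 0 -.004;0 0 0 -.004;0 0 0 -.004' >/dev/null; python3 st.py
python3 -m crank '0 0 0 -.004;0 0 0 -.004;0 0 0 -.004;0 0 0 -.004;0 0 0 -.004' >/dev/null; python3 st.py
python3 -m crank '0 0 0 -.004;0 0 0 -.004;0 0 0 -.004;0 0 0 -.004;0 0 0 -.004' >/dev/null; python3 st.py
python3 -m crank '0 0 0 -.004;0 0 0 -.004;0 0 0 -.004;0 0 0 -.004;0 0 0 -.004' >/dev/null; python3 st.py
```

```text
t3.02 p [ 537.  -263.2  124.8] psi 13.00 F [ 2.2 -0.4  6.2] T [-0.103 -0.317  0.152] op 52.6 grip 64 q6 -0.81
t3.43 p [ 537.1 -263.2  124.8] psi 11.22 F [ 3.3 -0.8  5.1] T [-0.131 -0.418  0.246] op 52.8 grip 64 q6 -0.78
t3.85 p [ 537.2 -263.3  124.8] psi 9.44 F [ 4.2 -2.   4.9] T [-0.198 -0.47   0.405] op 52.5 grip 64 q6 -0.74
t4.27 p [ 537.2 -263.4  124.7] psi 7.65 F [ 4.2 -1.4  5.8] T [-0.222 -0.495  0.475] op 53.0 grip 64 q6 -0.71
```

```bash

python3 -m crank '0 0 0 -.003;0 0 0 -.003;0 0 0 -.003;0 0 0 -.003;0 0 0 -.003' >/dev/null; python3 st.py
python3 -m crank '0 0 0 -.003;0 0 0 -.003;0 0 0 -.003;0 0 0 -.003;0 0 0 -.003' >/dev/null; python3 st.py
```

```text
t4.68 p [ 537.1 -263.4  124.8] psi 6.30 F [ 3.1 -1.6  4.6] T [-0.25  -0.499  0.476] op 52.7 grip 64 q6 -0.69
t5.10 p [ 537.1 -263.4  124.7] psi 4.95 F [ 3.5 -1.6  5.7] T [-0.228 -0.491  0.47 ] op 52.6 grip 64 q6 -0.67
```

```bash

python3 -m crank '0 0 0 -.004;0 0 0 -.004;0 0 0 -.004;0 0 0 -.004;0 0 0 -.004' >/dev/null; python3 st.py
python3 -m crank '0 0 0 .009;0 0 0 .009;0 0 0 .009;0 0 0 .009;0 0 0 .009' >/dev/null; python3 st.py
python3 -m crank '0 0 0 0;0 0 0 0;0 0 0 0;0 0 0 0;0 0 0 0' 100 60 >/dev/null; python3 st.py
python3 -m crank '0 0 .05 0;0 0 .05 0;0 0 .05 0;0 0 .05 0;0 0 .03 0' >/dev/null; python3 st.py
```

```text
t5.52 p [ 537.1 -263.4  124.8] psi 3.15 F [ 2.4 -2.2  6. ] T [-0.266 -0.442  0.47 ] op 52.6 grip 64 q6 -0.63
t5.93 p [ 537.1 -263.3  124.8] psi 7.20 F [ 3.1 -1.5  6. ] T [-0.178 -0.468  0.132] op 52.6 grip 64 q6 -0.71
t6.35 p [ 535.6 -262.4  122.9] psi 7.16 F [-0.5 -0.3 -0.5] T [ 0.005  0.049 -0.051] op 85.2 grip 0 q6 -0.71
t6.77 p [ 536.9 -263.2  242. ] psi 7.16 F [ 0.5 -0.6  0.1] T [-0.035  0.026 -0.005] op 85.3 grip 0 q6 -0.71
```

```bash

python3 -m crank '-.0054 .0707 0 .04;-.0054 .0707 0 .04;-.0054 .0707 0 .04;0 0 -.05 0;0 0 -.05 0' >/dev/null; python3 st.py
python3 -m crank '0 0 -.05 0;0 0 -.05 0;0 0 -.034 0;0 0 0 0;0 0 0 0' >/dev/null; python3 st.py
python3 -m crank '0 0 0 0;0 0 0 0;0 0 0 0;0 0 0 0;0 0 0 0' 0 60 >/dev/null; python3 st.py
python3 -m crank '0 0 0 -.004;0 0 0 -.004;0 0 0 -.004;0 0 0 -.004;0 0 0 -.004' >/dev/null; python3 st.py
python3 -m crank '0 0 0 -.004;0 0 0 -.004;0 0 0 -.004;0 0 0 -.004;0 0 0 -.004' >/dev/null; python3 st.py
python3 -m crank '0 0 0 -.004;0 0 0 -.004;0 0 0 -.004;0 0 0 -.004;0 0 0 -.004' >/dev/null; python3 st.py
```

```text
t7.18 p [ 529.3 -155.3  190.5] psi 18.14 F [ 1.  -0.9 -0.4] T [-0.061  0.034  0.021] op 85.4 grip 0 q6 -0.74
t7.60 p [ 527.3 -156.3  120.7] psi 17.97 F [ 0.8 -0.1  0.7] T [ 0.012 -0.04   0.024] op 85.7 grip 0 q6 -0.74
t8.02 p [ 529.2 -157.3  124.2] psi 17.97 F [-2.2  0.3  6.9] T [-0.003  0.372 -0.035] op 52.8 grip 63 q6 -0.74
t8.43 p [ 529.2 -157.3  124.1] psi 16.17 F [-2.1  0.6  6.5] T [0.078 0.394 0.081] op 53.0 grip 63 q6 -0.71
t8.85 p [ 529.3 -157.2  124.2] psi 14.37 F [-1.8  0.5  6.1] T [0.055 0.296 0.116] op 52.6 grip 63 q6 -0.67
t9.27 p [ 529.4 -157.2  124.1] psi 12.58 F [-0.5 -0.9  5.1] T [0.1   0.215 0.181] op 52.7 grip 63 q6 -0.64
```

```bash

python3 -m crank '0 0 0 -.004;0 0 0 -.004;0 0 0 -.004;0 0 0 -.004;0 0 0 -.004' >/dev/null; python3 st.py
python3 -m crank '0 0 0 -.004;0 0 0 -.004;0 0 0 -.004;0 0 0 -.004;0 0 0 -.004' >/dev/null; python3 st.py
```

```text
t9.68 p [ 529.4 -157.2  124.2] psi 10.79 F [-0.9 -0.2  5.9] T [0.068 0.217 0.145] op 52.5 grip 63 q6 -0.61
t10.10 p [ 529.4 -157.2  124.2] psi 9.00 F [-1.8 -0.1  5.7] T [0.092 0.154 0.309] op 52.6 grip 63 q6 -0.58
```

```bash

python3 -m crank '0 0 0 -.003;0 0 0 -.003;0 0 0 -.003;0 0 0 -.003;0 0 0 -.003' >/dev/null; python3 st.py
python3 -m crank '0 0 0 -.003;0 0 0 -.003;0 0 0 -.003;0 0 0 -.003;0 0 0 -.003' >/dev/null; python3 st.py
```

```text
t10.52 p [ 529.3 -157.2  124.2] psi 7.67 F [-1.6  1.1  5.9] T [0.021 0.256 0.317] op 52.4 grip 63 q6 -0.56
t10.93 p [ 529.3 -157.2  124.2] psi 6.33 F [-1.   0.4  6.7] T [0.053 0.296 0.341] op 52.4 grip 63 q6 -0.53
```

```bash

python3 -m crank '0 0 0 -.003;0 0 0 -.003;0 0 0 -.003;0 0 0 -.003;0 0 0 -.003' >/dev/null; python3 st.py
python3 -m crank '0 0 0 0;0 0 0 0;0 0 0 0;0 0 0 0;0 0 0 0' >/dev/null; python3 st.py
```

```text
t11.35 p [ 529.3 -157.3  124.2] psi 4.99 F [-1.6  0.9  5.7] T [0.015 0.252 0.401] op 52.7 grip 63 q6 -0.51
t11.77 p [ 529.3 -157.2  124.1] psi 5.00 F [-1.3  1.5  5.8] T [0.061 0.254 0.386] op 52.9 grip 63 q6 -0.51
```

```bash

python3 -m crank '0 0 0 -.004;0 0 0 -.004;0 0 0 -.004;0 0 0 -.004;0 0 0 -.004' >/dev/null; python3 st.py
python3 -m crank '0 0 0 -.003;0 0 0 -.003;0 0 0 -.003;0 0 0 -.003;0 0 0 -.003' >/dev/null; python3 st.py
python3 -m crank '0 0 0 -.003;0 0 0 -.003;0 0 0 -.003;0 0 0 -.003;0 0 0 -.003' >/dev/null; python3 st.py
```

```text
t12.18 p [ 529.2 -157.2  124.1] psi 3.19 F [-2.   0.9  5.4] T [0.074 0.302 0.441] op 52.8 grip 63 q6 -0.48
t12.60 p [ 529.2 -157.3  124.2] psi 1.85 F [-2.6 -0.2  6.5] T [0.054 0.39  0.501] op 52.8 grip 63 q6 -0.46
t13.02 p [ 529.1 -157.4  124.1] psi 0.51 F [-2.2 -0.3  6.5] T [-0.019  0.401  0.553] op 52.8 grip 63 q6 -0.43
```

```bash

python3 -m crank '0 0 0 -.003;0 0 0 -.003;0 0 0 -.003;0 0 0 -.003;0 0 0 -.003' >/dev/null; python3 st.py
python3 -m crank '0 0 0 -.003;0 0 0 -.003;0 0 0 -.003;0 0 0 -.003;0 0 0 -.003' >/dev/null; python3 st.py
```

```text
t13.43 p [ 529.1 -157.4  124.1] psi -0.83 F [-1.9  0.6  6.5] T [-0.048  0.391  0.562] op 52.7 grip 63 q6 -0.41
t13.85 p [ 529.1 -157.4  124.1] psi -2.18 F [-3.4 -0.1  6.1] T [-0.062  0.415  0.594] op 52.8 grip 63 q6 -0.39
```

```bash

python3 -m crank '0 0 0 -.003;0 0 0 -.003;0 0 0 -.003;0 0 0 -.003;0 0 0 -.003' >/dev/null; python3 st.py
python3 -m crank '0 0 0 0;0 0 0 0;0 0 0 0;0 0 0 0;0 0 0 0' >/dev/null; python3 st.py
```

```text
t14.27 p [ 529.1 -157.4  124.1] psi -3.53 F [-2.  -0.4  6.4] T [0.002 0.47  0.609] op 52.9 grip 63 q6 -0.36
t14.68 p [ 529.1 -157.4  124.2] psi -3.51 F [-2.7 -0.1  5.7] T [-0.045  0.383  0.596] op 52.8 grip 63 q6 -0.36
```

```bash

python3 -m crank '0 0 0 -.003;0 0 0 -.003;0 0 0 -.003;0 0 0 -.003;0 0 0 -.003' >/dev/null; python3 st.py
python3 -m crank '0 0 0 -.002;0 0 0 -.002;0 0 0 -.002;0 0 0 -.002;0 0 0 -.002' >/dev/null; python3 st.py
```

```text
t15.10 p [ 529.  -157.4  124.1] psi -4.88 F [-2.2 -0.2  6.3] T [-0.04   0.456  0.608] op 52.3 grip 63 q6 -0.34
t15.52 p [ 529.1 -157.4  124.2] psi -5.78 F [-2.5 -0.7  6.4] T [-0.026  0.401  0.623] op 52.6 grip 63 q6 -0.32
```

```bash

python3 -m crank '0 0 0 -.002;0 0 0 -.002;0 0 0 -.002;0 0 0 0;0 0 0 0' >/dev/null; python3 st.py
python3 -m crank '0 0 0 .012;0 0 0 .012;0 0 0 .012;0 0 0 .012;0 0 0 .012' >/dev/null; python3 st.py
python3 -m crank '0 0 0 .012;0 0 0 .012;0 0 0 .012;0 0 0 .012;0 0 0 .012' >/dev/null; python3 st.py
python3 -m crank '0 0 0 .005;0 0 0 .005;0 0 0 .005;0 0 0 .005;0 0 0 .005' >/dev/null; python3 st.py
```

```text
t15.93 p [ 529.  -157.4  124.1] psi -6.31 F [-3.1 -0.5  6.6] T [0.014 0.434 0.571] op 52.5 grip 63 q6 -0.31
t16.35 p [ 529.1 -157.4  124.1] psi -0.88 F [-1.8 -0.5  5.5] T [-0.05   0.382  0.34 ] op 52.8 grip 63 q6 -0.41
t16.77 p [ 529.2 -157.4  124.2] psi 4.48 F [-1.6 -0.4  5.8] T [-0.031  0.321  0.224] op 53.0 grip 63 q6 -0.50
t17.18 p [ 529.2 -157.4  124.1] psi 6.68 F [-2.3  0.   5.4] T [-0.039  0.351  0.085] op 52.7 grip 63 q6 -0.54
```

```bash

python3 -m crank '0 0 0 0;0 0 0 0;0 0 0 0;0 0 0 0;0 0 0 0' 100 60 >/dev/null
python3 -m crank '0 0 .05 0;0 0 .05 0;0 0 .05 0;0 0 .05 0;0 0 .03 0' >/dev/null
python3 -m crank '-.0062 .0693 0 .042;-.0062 .0693 0 .042;-.0062 .0693 0 .042;0 0 -.05 0;0 0 -.05 0' >/dev/null; python3 st.py
python3 -m crank '0 0 -.05 0;0 0 -.05 0;0 0 -.034 0;0 0 0 0;0 0 0 0' >/dev/null; python3 st.py
python3 -m crank '0 0 0 0;0 0 0 0;0 0 0 0;0 0 0 0;0 0 0 0' 0 60 >/dev/null; python3 st.py
python3 -m crank '0 0 0 -.004;0 0 0 -.004;0 0 0 -.004;0 0 0 -.004;0 0 0 -.004' >/dev/null; python3 st.py
python3 -m crank '0 0 0 -.003;0 0 0 -.003;0 0 0 -.003;0 0 0 -.003;0 0 0 -.003' >/dev/null; python3 st.py
python3 -m crank '0 0 0 -.003;0 0 0 -.003;0 0 0 -.003;0 0 0 -.003;0 0 0 -.003' >/dev/null; python3 st.py
```

```text
t18.43 p [520.2 -51.2 188.5] psi 18.16 F [ 0.8 -0.2 -0.1] T [-0.049  0.024  0.012] op 85.6 grip 0 q6 -0.56
t18.85 p [518.1 -52.5 118.8] psi 17.97 F [-0.6 -0.5  0.9] T [ 0.008  0.02  -0.006] op 85.6 grip 0 q6 -0.56
t19.27 p [520.2 -53.1 122.1] psi 17.97 F [-1.5  1.   5.2] T [0.07  0.184 0.052] op 52.7 grip 63 q6 -0.56
t19.68 p [520.2 -53.1 122.1] psi 16.17 F [-0.9  0.5  6. ] T [0.05  0.229 0.106] op 52.8 grip 63 q6 -0.53
t20.10 p [520.3 -53.1 122.1] psi 14.83 F [-1.2  0.4  6. ] T [0.019 0.158 0.149] op 52.9 grip 63 q6 -0.50
t20.52 p [520.3 -53.1 122.1] psi 13.49 F [-1.   0.9  5.5] T [0.011 0.159 0.105] op 52.5 grip 63 q6 -0.48
```

```bash

python3 -m crank '0 0 0 -.003;0 0 0 -.003;0 0 0 -.003;0 0 0 -.003;0 0 0 -.003' >/dev/null; python3 st.py
python3 -m crank '0 0 0 -.003;0 0 0 -.003;0 0 0 -.003;0 0 0 -.003;0 0 0 -.003' >/dev/null; python3 st.py
python3 -m crank '0 0 0 -.003;0 0 0 -.003;0 0 0 -.003;0 0 0 -.003;0 0 0 -.003' >/dev/null; python3 st.py
```

```text
t20.93 p [520.3 -53.1 122.1] psi 12.15 F [-0.   0.2  5.2] T [0.058 0.187 0.209] op 52.8 grip 63 q6 -0.46
t21.35 p [520.3 -53.1 122.1] psi 10.81 F [-0.6  1.2  5.7] T [0.034 0.182 0.248] op 52.9 grip 63 q6 -0.43
t21.77 p [520.2 -53.1 122.1] psi 9.46 F [-1.   0.6  6.3] T [0.052 0.196 0.237] op 52.4 grip 63 q6 -0.41
```

```bash

python3 -m crank '0 0 0 -.003;0 0 0 -.003;0 0 0 -.003;0 0 0 -.003;0 0 0 -.003' >/dev/null; python3 st.py
python3 -m crank '0 0 0 -.003;0 0 0 -.003;0 0 0 -.003;0 0 0 -.003;0 0 0 -.003' >/dev/null; python3 st.py
```

```text
t22.18 p [520.2 -53.1 122.1] psi 8.11 F [-1.   0.1  6.1] T [-0.006  0.175  0.21 ] op 52.6 grip 63 q6 -0.39
t22.60 p [520.2 -53.1 122.1] psi 6.76 F [-1.1 -0.   5.9] T [0.015 0.251 0.238] op 52.7 grip 63 q6 -0.36
```

```bash

python3 -m crank '0 0 0 -.003;0 0 0 -.003;0 0 0 -.003;0 0 0 -.003;0 0 0 -.003' >/dev/null; python3 st.py
python3 -m crank '0 0 0 .008;0 0 0 .008;0 0 0 .008;0 0 0 0;0 0 0 0' >/dev/null; python3 st.py
python3 -m crank '0 0 0 .006;0 0 0 .006;0 0 0 .006;0 0 0 0;0 0 0 0' >/dev/null; python3 st.py
```

```text
t23.02 p [520.2 -53.1 122.1] psi 5.41 F [-2.2  0.2  5.9] T [0.071 0.201 0.255] op 52.5 grip 63 q6 -0.34
t23.43 p [520.2 -53.1 122.1] psi 7.56 F [-0.8  1.   6.7] T [0.04  0.092 0.18 ] op 53.0 grip 63 q6 -0.38
t23.85 p [520.2 -53.1 122.1] psi 9.17 F [-1.1 -0.3  6.3] T [0.004 0.205 0.06 ] op 52.5 grip 63 q6 -0.40
```

```bash

python3 -m crank '0 0 0 0;0 0 0 0;0 0 0 0;0 0 0 0;0 0 0 0' 100 60 >/dev/null
python3 -m crank '0 0 .05 0;0 0 .05 0;0 0 .05 0;0 0 .05 0;0 0 .03 0' >/dev/null
python3 -m crank '0 .08 0 0;0 .08 0 0;0 .08 0 0;0 .08 0 0;0 .06 0 0' >/dev/null; python3 st.py
python3 - <<'E'
from h import *
O=[]
for n,b in(("top",(255,205,160,65)),("side",(185,185,90,135))):
    a=np.mean([ctrl.get_image(n)[0].astype(float) for _ in range(4)],0).astype(np.uint8)
    np.savez(f"{n}1.npz",im=a)
    x,y,w,h=b; O.append(cv2.resize(a[y:y+h,x:x+w],None,fx=4.3,fy=4.3,interpolation=2)[:,:,::-1])
c=np.zeros((O[0].shape[0],O[0].shape[1],3),np.uint8)
cv2.imwrite("pics/t1.png",cv2.convertScaleAbs(O[0],alpha=1.6,beta=20));cv2.imwrite("pics/s1.png",cv2.convertScaleAbs(O[1],alpha=1.6,beta=20))
E
```

```text
t25.10 p [518.4 139.9 234.8] psi 9.22 F [ 0.2 -0.5  0.2] T [-0.058  0.035  0.005] op 85.3 grip 0 q6 -0.04
```

View pics/t1.png

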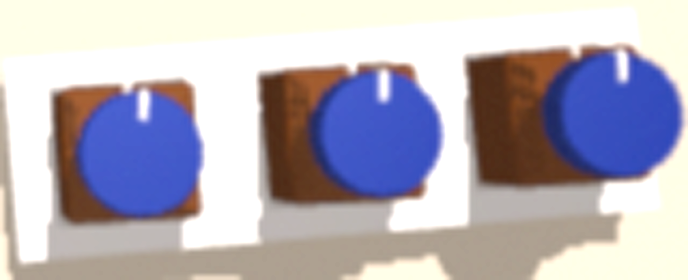

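View pics/s1.png

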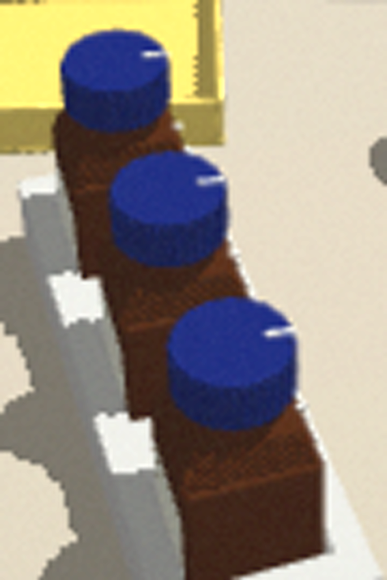

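The crops show all three cap lines turned slightly clockwise, with the bottles upright in their pockets. I'll measure the line turns numerically, before against after.

```bash
python3 - <<'E'
from h import *
C=[(.5374,-.2614),(.5288,-.1572),(.5198,-.0534)]
for n in("top","side"):
    c=ctrl.get_calibration(n)
    for f in("0","1"):
        im=np.load(n+f+".npz")["im"].astype(float)
        out=[]
        for x,y in C:
            u0,v0=proj(c,(x,y,.158)).round().astype(int)
            u,v=np.meshgrid(np.arange(u0-22,u0+23),np.arange(v0-22,v0+23))
            P=np.array([cast(c,a,b,.158)[:2] for a,b in zip(u.ravel(),v.ravel())])
            px=im[v.ravel(),u.ravel()]
            ins=np.hypot(P[:,0]-x,P[:,1]-y)<.031
            blue=ins&(px[:,2]>px[:,0]*2.5); 
            # centre from cap-top region (both blue and line)
            w=np.where(np.hypot(P[:,0]-x,P[:,1]-y)<.026,np.clip(px[:,0]-60,0,None),0)
            w[np.abs(P[:,1]-y)>.012]=0; w[P[:,0]<x+.006]=0
            m=(w[:,None]*P).sum(0)/w.sum()
            out.append(round(float(np.degrees(np.arctan2(m[1]-y,m[0]-x))),1))
        print(n,f,out)
# shoulder line in the top view: lateral position of bottle line (z~.104) at r 30mm
E
```

```text
top 0 [1.6, 3.0, 5.8]
top 1 [-5.7, -4.8, -1.5]
side 0 [9.4, 9.9, 14.0]
side 1 [0.6, 3.3, 8.4]
```

```bash

python3 -m crank '0 -.08 0 0;0 -.08 0 0;0 -.08 0 0;0 -.08 0 0;0 -.06 0 0' >/dev/null
python3 -m crank '0 0 -.04 0;0 0 -.05 0;0 0 -.05 0;0 0 -.05 0;0 0 -.04 0' >/dev/null; python3 st.py
python3 -m crank '0 0 0 0;0 0 0 0;0 0 0 0;0 0 0 0;0 0 0 0' 0 60 >/dev/null; python3 st.py
python3 -m crank '0 0 .02 0;0 0 .03 0;0 0 .04 0;0 0 .04 0;0 0 .04 0' >/dev/null; python3 st.py
python3 -m crank '0 0 .03 0;0 0 .01 0;0 0 0 0;0 0 0 0;0 0 0 0' >/dev/null; python3 st.py
```

```text
t26.33 p [517.9 -53.9 117.9] psi 9.02 F [-0.1  0.4 -0.4] T [-0.017 -0.034 -0.006] op 85.6 grip 0 q6 -0.40
t26.75 p [519.8 -53.2 121.4] psi 9.14 F [ 0.9 -1.3  0. ] T [-0.109 -0.093 -0.03 ] op 52.8 grip 63 q6 -0.40
t27.17 p [518.5 -52.5 206.1] psi 9.17 F [ 1.   0.8 -4.1] T [-0.004 -0.083 -0.043] op 52.9 grip 64 q6 -0.40
t27.58 p [518.  -52.5 223.2] psi 9.16 F [ 0.3  0.1 -4.4] T [-0.053 -0.004  0.027] op 53.0 grip 64 q6 -0.40
```

```bash

python3 -m crank '-.003 .025 0 0;-.003 .045 0 0;-.003 .05 0 0;-.003 .05 0 0;-.003 .05 0 0' >/dev/null
python3 -m crank '0 .05 0 0;0 .05 0 0;0 .05 0 0;0 .03 0 0;0 .012 0 0' >/dev/null; python3 st.py
python3 -m crank '0 0 -.02 0;0 0 -.04 0;0 0 -.05 0;0 0 -.05 0;0 0 -.03 0' >/dev/null; python3 st.py
python3 -m crank '0 0 -.012 0;0 0 -.004 0;0 0 -.003 0;0 0 0 0;0 0 0 0' >/dev/null; python3 st.py
```

```text
t28.42 p [510.1 155.8 223.4] psi 9.32 F [-0.2 -1.4 -3.6] T [-0.264 -0.076  0.055] op 52.5 grip 64 q6 -0.01
t28.83 p [509.1 151.9 125.3] psi 9.09 F [-0.1 -0.3 -5.4] T [ 0.048 -0.134 -0.012] op 52.9 grip 64 q6 -0.01
t29.25 p [512.4 153.2 121.8] psi 9.14 F [-0.2  0.2 -3.7] T [-0.002  0.024 -0.009] op 52.7 grip 64 q6 -0.01
```

```bash

python3 -m crank '0 0 0 0;0 0 0 0;0 0 0 0;0 0 0 0;0 0 -.004 0' >/dev/null; python3 st.py
python3 -m crank '0 0 -.003 0;0 0 0 0;0 0 0 0;0 0 0 0;0 0 0 0' >/dev/null; python3 st.py
```

```text
t29.67 p [511.8 153.4 118.9] psi 9.16 F [-0.5  0.8 -3.2] T [-0.015  0.048 -0.039] op 52.6 grip 64 q6 -0.01
t30.08 p [511.4 153.3 116.8] psi 9.15 F [-0.1  0.4 -4.4] T [-0.038  0.006  0.017] op 52.4 grip 64 q6 -0.01
```

```bash

python3 -m crank '0 0 -.002 0;0 0 0 0;0 0 0 0;0 0 0 0;0 0 0 0' >/dev/null; python3 st.py
python3 -m crank '0 0 -.001 0;0 0 -.001 0;0 0 0 0;0 0 0 0;0 0 0 0' >/dev/null; python3 st.py
```

```text
t30.50 p [511.4 153.3 115.9] psi 9.15 F [-0.5  0.2 -3.8] T [ 0.029  0.001 -0.016] op 53.1 grip 64 q6 -0.01
t30.92 p [511.7 153.4 115.3] psi 9.16 F [-0.6  0.9  0.2] T [0.01  0.231 0.025] op 52.3 grip 64 q6 -0.01
```

Contact with the tray floor (the weight came off). Now release, retract and check.

```bash

python3 -m crank '0 0 0 0;0 0 0 0;0 0 0 0;0 0 0 0;0 0 0 0' 100 60 >/dev/null; python3 st.py
python3 -m crank '0 0 .03 0;0 0 .05 0;0 0 .05 0;0 0 .05 0;0 0 .05 0' >/dev/null
python3 -m crank '-.05 0 0.03 0;-.05 0 .03 0;-.05 0 0.03 0;-.05 0 0.03 0;-.05 0 0 0' >/dev/null; python3 st.py
python3 - <<'E'
from h import *
a,d,c=grab("top");b,d2,c2=grab("side")
cv2.imwrite("pics/t2.png",np.hstack([cv2.resize(a[180:310,130:420],None,fx=1.9,fy=1.9)[:,:,::-1][:247,:551],cv2.resize(b[160:340,150:290],None,fx=1.372,fy=1.372)[:,:,::-1][:247]]))
E
```

```text
t31.33 p [511.6 153.3 115. ] psi 9.15 F [ 0.2 -0.4  0.2] T [-0.059  0.012 -0.022] op 85.3 grip 0 q6 -0.01
t32.17 p [386.5 153.5 293.6] psi 9.14 F [ 0.2 -0.   0.1] T [ 0.007 -0.004 -0.038] op 85.6 grip 0 q6 0.04
```

View pics/t2.png

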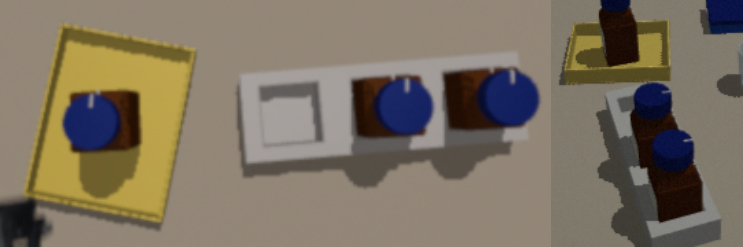

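The bottle stands upright in the middle of the tray with its cap at about (92,122) in the crop, and the other two are still seated in the rack. The gripper is clear.

```bash
python3 -c "
from station import ctrl
print(ctrl.finish_job())"
```

```text
the job is handed in; nothing more can be done
None
```

I checked all three caps and handed the job in (no verdict came back): the loose one, which gave at about 0.24 N m, was the rack bottle nearest the tray and now stands upright in the yellow tray; the two sound ones (about 0.48 and 0.6 N m) are still in the rack, and I estimate each cap line rests 4 to 8 degrees past its bottle's line.

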